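# Balance the centrifuge rotor

## Robot

A 6-joint arm with a two-finger parallel gripper is mounted at the origin on a cart in front of the work surface, level with it; the furniture and walls round the work are solid. World frame = base frame: x ahead of the robot, y to its left, z up, the work surface at z = 0. Lengths are in m, angles in degrees, forces in N, time in s.
With the tool pointing down it reaches from about 0.4 to 0.825 m from the base axis. Payload 7 kg.
Tool frame: the origin (TCP) lies midway between the tips of the shut fingers; the grasp point (between the pads) lies 19 mm behind it; z points along the fingers, y is the line along which they close (so a half turn about z gives the same grasp; the last joint's range is limited). The gripper opens to 88 mm and grips with 3 to 60 N. Pads are 19 mm wide; open, the fingers measure 130 mm over their backs; the gripper's body (78 mm by 193 mm) begins 47 mm behind the grasp point.
Start: joints at [-59.639, 20.546, 0.682, 0, -70.136, -16.507], TCP at [0.162, -0.655, 0.227] pointing down, gripper open.
Joint ranges: [-176.03, 176.03], [-82.01, 121.73], [-58.28, 71.71], [-173.87, 95.51], [-174.79, -0.11], [-173.66, 173.66]. Speed limits (degrees/s): [136.94, 136.94, 172.46, 180, 180, 180].

## Interface

Orientations are given as [roll, pitch, yaw] about the fixed x, y, z axes, in that order (R = Rz(yaw) Ry(pitch) Rx(roll)).
In Python, from plant import ctrl gives the robot as it stands. The module is installed in compiled form; this text tells all that it offers.
- The arm moves only by the tool send_rows, never from a script. Its argument "plan" is a list that holds one entry, the list of rows, each a list of 6 numbers: the shift along the tool's x, y, z in a scale on which 1.0 is 60 cm, then the turn, a rotation vector about the tool's x, y, z in normalised numbers (1 is 45 degrees). A call has 1 to 8 rows; each row is the pose to reach, as a shift and turn from the pose commanded when the call began, along the tool's axes at that moment; what a row does not reach only later rows make up. A row lasts 1/12 s, in which the tool goes at most 41.7 mm and 7.16 degrees, less where a joint would pass 70% of its speed; a pose out of reach is approached as far as the arm can. Shift and turn numbers lie between -1 and 1, and a call with a number outside is refused. A call with a gripper value outside its range is refused whole. "fingers" is the opening, from 0 (shut) to 1 (fully open), set as the call begins (left out, the last holds). The fingers move at their own pace and stop on an object; the grip force is fixed at half the most. Time passes only in rows, so rows that repeat a pose let the fingers close. It gives the time, the measured TCP pose, the force, the opening and the grip force at its end, in the units of the state.
- ctrl.get_obs(): the state, without advancing time (a new reading comes with each control period).
- ctrl.snapshot(name): name is "scene" or "top" or "wrist"; returns a dict with "img" (420x560x3 uint8, red, green, blue), "K" (3x3 intrinsics, pixels), "k1" (the pictures are not rectified: a ray, as slopes to the right and down, at radius r is drawn at 1 + k1 r^2 times it, then the intrinsics apply), "pose" (4x4, takes a point from camera to world coordinates). Camera axes: x right, y down, z forward; pixel columns grow to the right and rows downward; lengths in m; the calibration is good to about 2 mm. A picture is of the moment at which its call begins. There is no depth.
- ctrl.close_job(): hands the job in; it is judged then, once.
The state is a dict: "clock": time; "joint_pos": joint angles; "qvel": joint speeds; "tau": joint torques, N m; "tool_pos": TCP position; "orientation": TCP orientation; "force": force on the tool from outside, world axes, zero at the start; "moment": the same for the moment, N m; "opening": finger opening in m; "gripper_force": force on a finger pad.
Only numpy, scipy, OpenCV 4.12 (cv2) and the standard library are available. Lean on these libraries where they do the work, as an engineer would, in place of code of your own. Each camera call takes 0.05 s, during which the arm holds its last target. There are 200 camera calls.

## Task

Balance the loaded rotor of the open centrifuge before its run: for each of the four tubes already in it, take the tube of the same kind (same height and same cap) from the grey rack and seat it, cap up and fully down, in the bucket directly opposite its twin. Keep every tube upright, leave the tubes already in the rotor in their buckets, and leave the odd dropper tube in the rack.

Things in the scene. Friction and masses are not known exactly. Their poses are not given: they have to be found in the camera images.
- rotor: Metal rotor of the white centrifuge: 8 upright buckets at 0, 45, 90 ... deg on an 80 mm radius, 46 mm deep, bore 19.8 mm, mouth flared to 26; four hold loaded tubes. Turns on its spindle if pushed (over 1.5 N at a bucket). Origin on the axis at the buckets' inner floor (z about 0.058), z up, x towards one bucket. Rims, hub and housing reach at most 50 mm above it; the lid stands open behind (+x).
- loaded_tall_wide: Tall tube with a wide ribbed screw cap, already standing loosely in a rotor bucket: milky 17 mm centrifuge tube, blue cap, bottom tapering over 13 mm to a 6 mm tip; 115 mm long in all, cap 26 mm across and 18 mm high. Origin under the tip (on the bucket floor), z along the tube to its cap. Stands 69 mm above the bucket's rim.
- loaded_tall_slim: Tall tube with a slim flush cap, already standing loosely in a rotor bucket: milky 17 mm centrifuge tube, blue cap, bottom tapering over 13 mm to a 6 mm tip; 115 mm long in all, cap 12 mm high, no wider than the tube. Origin under the tip (on the bucket floor), z along the tube to its cap. Stands 69 mm above the bucket's rim.
- loaded_short_wide: Short tube with a wide ribbed screw cap, already standing loosely in a rotor bucket: milky 17 mm centrifuge tube, blue cap, bottom tapering over 13 mm to a 6 mm tip; 93 mm long in all, cap 26 mm across and 18 mm high. Origin under the tip (on the bucket floor), z along the tube to its cap. Stands 47 mm above the bucket's rim.
- loaded_short_slim: Short tube with a slim flush cap, already standing loosely in a rotor bucket: milky 17 mm centrifuge tube, blue cap, bottom tapering over 13 mm to a 6 mm tip; 93 mm long in all, cap 12 mm high, no wider than the tube. Origin under the tip (on the bucket floor), z along the tube to its cap. Stands 47 mm above the bucket's rim.
- rack_tall_wide: Tall tube with a wide ribbed screw cap, in the rack at the start, twin of the loaded one: milky 17 mm centrifuge tube, blue cap, bottom tapering over 13 mm to a 6 mm tip; 115 mm long in all, cap 26 mm across and 18 mm high; 22 g. Origin under the tip, z along the tube to its cap. The fixed grey rack is 53 mm high, 2 x 3 openings 66 and 70 mm apart; tips stand at z = 0.006; free once raised 50 mm.
- rack_tall_slim: Tall tube with a slim flush cap, in the rack at the start, twin of the loaded one: milky 17 mm centrifuge tube, blue cap, bottom tapering over 13 mm to a 6 mm tip; 115 mm long in all, cap 12 mm high, no wider than the tube; 22 g. Origin under the tip, z along the tube to its cap. The fixed grey rack is 53 mm high, 2 x 3 openings 66 and 70 mm apart; tips stand at z = 0.006; free once raised 50 mm.
- rack_short_wide: Short tube with a wide ribbed screw cap, in the rack at the start, twin of the loaded one: milky 17 mm centrifuge tube, blue cap, bottom tapering over 13 mm to a 6 mm tip; 93 mm long in all, cap 26 mm across and 18 mm high; 16 g. Origin under the tip, z along the tube to its cap. The fixed grey rack is 53 mm high, 2 x 3 openings 66 and 70 mm apart; tips stand at z = 0.006; free once raised 50 mm.
- rack_short_slim: Short tube with a slim flush cap, in the rack at the start, twin of the loaded one: milky 17 mm centrifuge tube, blue cap, bottom tapering over 13 mm to a 6 mm tip; 93 mm long in all, cap 12 mm high, no wider than the tube; 16 g. Origin under the tip, z along the tube to its cap. The fixed grey rack is 53 mm high, 2 x 3 openings 66 and 70 mm apart; tips stand at z = 0.006; free once raised 50 mm.
- rack_dropper: Odd tube that also stands in the rack: milky 17 mm centrifuge tube, blue cap, bottom tapering over 13 mm to a 6 mm tip with a pointed dropper cap, 20 mm across at its foot; 102 mm long in all. Origin under the tip. It has no twin in the rotor and stays in the rack. Mind: between rack and centrifuge a tall computer tower stands at the back (x over 0.58, y -0.13 to 0.03), so carry in front of it.
There are look-alikes about, which are no part of the job. Leave any yellow look-alike of the rack_tall_slim alone.

How it is judged (in metres and radians):
At the end, for the whole second after the job is handed in: All eight tubes seated in the rotor: tips within 6 mm of the bucket floor and 7 mm of the bucket circle, upright within 0.15 rad, at rest, each rack tube in the bucket facing its twin (tips over 153 mm apart); the dropper tube upright within 12 mm of its start (horizontal distance between rack_tall_wide and loaded_tall_wide above 0.153 m and z of rack_tall_wide in the frame of rotor between -0.006 and 0.006 m and horizontal distance between rack_tall_wide and rotor between 0.073 and 0.087 m and angle between each of rack_tall_wide, loaded_tall_wide, rack_tall_slim, loaded_tall_slim, rack_short_wide, loaded_short_wide, rack_short_slim, loaded_short_slim's own z axis and vertical below 0.15 rad and linear speed of each of rack_tall_wide, loaded_tall_wide, rack_tall_slim, loaded_tall_slim, rack_short_wide, loaded_short_wide, rack_short_slim, loaded_short_slim below 0.03 m/s and z of loaded_tall_wide in the frame of rotor between -0.006 and 0.006 m and horizontal distance between loaded_tall_wide and rotor between 0.073 and 0.087 m and horizontal distance between rack_tall_slim and loaded_tall_slim above 0.153 m and z of rack_tall_slim in the frame of rotor between -0.006 and 0.006 m and horizontal distance between rack_tall_slim and rotor between 0.073 and 0.087 m and z of loaded_tall_slim in the frame of rotor between -0.006 and 0.006 m and horizontal distance between loaded_tall_slim and rotor between 0.073 and 0.087 m and horizontal distance between rack_short_wide and loaded_short_wide above 0.153 m and z of rack_short_wide in the frame of rotor between -0.006 and 0.006 m and horizontal distance between rack_short_wide and rotor between 0.073 and 0.087 m and z of loaded_short_wide in the frame of rotor between -0.006 and 0.006 m and horizontal distance between loaded_short_wide and rotor between 0.073 and 0.087 m and horizontal distance between rack_short_slim and loaded_short_slim above 0.153 m and z of rack_short_slim in the frame of rotor between -0.006 and 0.006 m and horizontal distance between rack_short_slim and rotor between 0.073 and 0.087 m and z of loaded_short_slim in the frame of rotor between -0.006 and 0.006 m and horizontal distance between loaded_short_slim and rotor between 0.073 and 0.087 m and distance of rack_dropper from where it was at the start of the episode below 0.012 m and angle between rack_dropper's own z axis and vertical below 0.2 rad); the robot touches nothing.
It fails at once if a tube that was already in the rotor is lifted out of its bucket (z of any of loaded_tall_wide, loaded_tall_slim, loaded_short_wide, loaded_short_slim in the frame of rotor above 0.03 m).
It fails at once if a tube is tipped over or laid down (angle between any of loaded_tall_wide, rack_tall_wide, loaded_tall_slim, rack_tall_slim, loaded_short_wide, rack_short_wide, loaded_short_slim, rack_short_slim, rack_dropper's own z axis and vertical above 0.9 rad).
It fails at once if the dropper tube is taken out of the rack (height (world z) of rack_dropper above 0.04 m).
It also fails if it takes over 144 s, if anything falls off the work surface, if the arm or the gripper's body presses on something with over 40 N, if the wrist force passes 120 N, or if a joint passes its speed limit or range.

## Working session

There is one attempt and no reset: what is moved stays moved. The work goes in short steps, Python scripts to look and compute and a tool call to move; the robot and the scene stay as the last step left them, time stands still between calls to the robot, and variables do not carry over. Pictures are saved under pics/ and viewed, at most 14 in all, crops included, and the job is handed in when it is done.

Besides the shell and the picture viewer there is one more tool, called after ">>>" as name(argument=value, ...) on one line, values as JSON. send_rows: Moves the arm, as the interface text tells. Its arguments: {"type":"object","properties":{"plan":{"type":"array","items":{"type":"array","items":{"type":"array","items":{"type":"number"}}}},"fingers":{"type":"number"}},"required":["plan"]}

```bash
mkdir -p pics
python3 - <<'E'
from plant import ctrl
import cv2,numpy as np
o=ctrl.get_obs();print(o)
for n in("scene","top","wrist"):
    s=ctrl.snapshot(n);cv2.imwrite(f"pics/{n}0.png",s["img"][:,:,::-1]);np.savez(f"{n}0.npz",**s)
    print(n,s["K"].tolist(),s["k1"],np.round(s["pose"],3).tolist())
E
```

```text
{'clock': 0.0, 'joint_pos': array([-5.96392425e+01,  2.05901158e+01,  6.34705346e-01, -2.00904195e-02,
       -7.01367227e+01, -1.65072470e+01]), 'qvel': array([-0.01611662, -0.04343866,  0.00042519, -0.03522575,  0.05364749,
        0.11306213]), 'tau': array([ 5.82205957e-04, -5.82716095e+01,  2.93052542e+01,  6.99717119e+00,
        6.86562998e-03, -1.21841044e-04]), 'tool_pos': array([ 0.16148333, -0.65489658,  0.22564476]), 'orientation': array([ 1.79906298e+02, -8.07286981e-03, -1.66153324e+02]), 'force': array([-0.1828715 , -0.05156764,  0.27485401]), 'moment': array([ 0.0077027 ,  0.00612025, -0.04981364]), 'gripper_force': 0.0, 'opening': 0.08729388313054624}
scene [[540.5194377665684, 0.0, 281.4013552503039], [0.0, 540.5194377665684, 216.811354271032], [0.0, 0.0, 1.0]] -0.011998899182556975 [[-0.736, -0.369, 0.567, -0.207], [-0.677, 0.42, -0.605, 0.78], [-0.015, -0.829, -0.559, 0.797], [0.0, 0.0, 0.0, 1.0]]
top [[425.55550354090633, 0.0, 284.2147896145311], [0.0, 425.55550354090633, 209.2774075652198], [0.0, 0.0, 1.0]] -0.08629941258257688 [[-0.017, -0.999, 0.05, 0.486], [-1.0, 0.016, -0.014, 0.019], [0.013, -0.05, -0.999, 1.147], [0.0, 0.0, 0.0, 1.0]]
wrist [[293.4833229088262, 0.0, 279.3229971027434], [0.0, 293.4833229088262, 210.52659308082409], [0.0, 0.0, 1.0]] 0.007595062181232179 [[-0.239, 0.939, 0.249, 0.094], [0.971, 0.231, 0.062, -0.672], [0.001, 0.257, -0.967, 0.384], [0.0, 0.0, 0.0, 1.0]]
```

View pics/scene0.png

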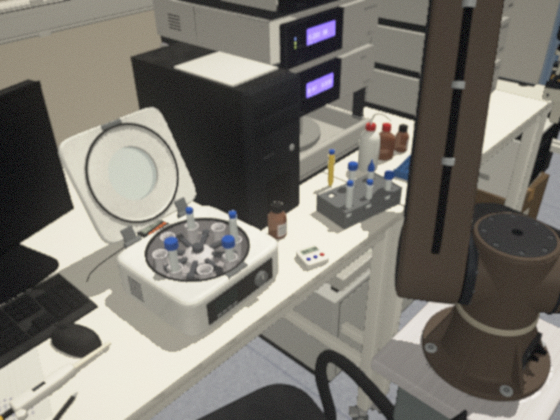

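View pics/top0.png

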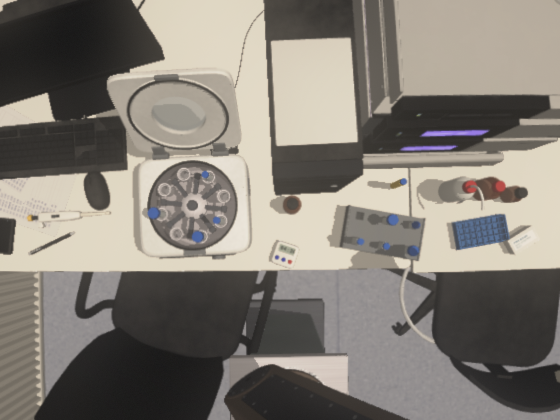

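View pics/wrist0.png

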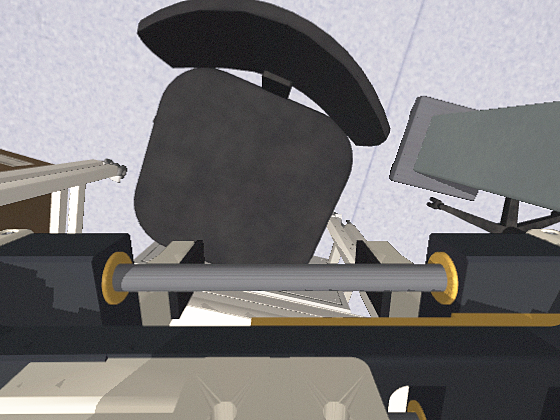

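Scene view: the rotor is near (197,248), the rack near (360,195), and the yellow look-alike stands at (331,168). Top view: rotor (192,205), rack (383,233), yellow tube (399,183). Next I'll make one mosaic of close crops and measure the blue blobs.

```bash
cat > h.py <<'E'
import cv2,numpy as np
from plant import ctrl
def ray(s,u,v):
    K=s["K"];k=float(s["k1"]);P=s["pose"]
    d=np.array([(u-K[0,2])/K[0,0],(v-K[1,2])/K[1,1]]);x=d.copy()
    for _ in range(20): x=d/(1+k*(x@x))
    return P[:3,3],P[:3,:3]@np.array([x[0],x[1],1.])
def onz(s,u,v,z):
    c,d=ray(s,u,v);return c+d*(z-c[2])/d[2]
def proj(s,p):
    q=s["pose"][:3,:3].T@(np.asarray(p)-s["pose"][:3,3]);x=q[:2]/q[2];x=x*(1+float(s["k1"])*(x@x))
    return x*s["K"][0,0]+s["K"][:2,2]
def tri(s1,p1,s2,p2):
    c1,d1=ray(s1,*p1);c2,d2=ray(s2,*p2)
    A=np.stack([d1,-d2],1);t=np.linalg.lstsq(A,c2-c1,rcond=None)[0]
    a,b=c1+d1*t[0],c2+d2*t[1];return (a+b)/2,np.linalg.norm(a-b)
def blue(img,box,amin=6):
    h=cv2.cvtColor(img,cv2.COLOR_RGB2HSV);m=cv2.inRange(h,(100,130,50),(125,255,255))
    n,l,st,c=cv2.connectedComponentsWithStats(m)
    return [(np.round(c[i],1).tolist(),st[i].tolist()) for i in range(1,n) if st[i,4]>=amin and box[0]<c[i][0]<box[2] and box[1]<c[i][1]<box[3]]
E
python3 - <<'E'
from h import *
T=dict(np.load("top0.npz"));S=dict(np.load("scene0.npz"))
for n,s,b in(("top",T,(335,160,430,265)),("top",T,(140,150,250,260)),("scene",S,(310,140,410,225)),("scene",S,(130,190,260,290))):
    print(n);[print(x) for x in blue(s["img"],b)]
def c(s,x,y,w,h): return cv2.resize(s["img"][y:y+h,x:x+w,::-1],(400,300),interpolation=cv2.INTER_CUBIC)
cv2.imwrite("pics/mos.png",np.vstack([np.hstack([c(T,325,170,112,84+0),c(T,130,150,140,105)]),np.hstack([c(S,300,140,112,84),c(S,120,190,140,105)])]))
print(proj(T,[.4,-.3,.05]),ray(T,284,209))
E
```

```text
top
([386.4, 245.9], [385, 245, 4, 3, 11])
top
([204.7, 173.9], [203, 172, 4, 4, 10])
([197.1, 236.3], [193, 232, 9, 9, 62])
scene
([331.5, 151.2], [330, 150, 4, 3, 10])
([398.3, 171.2], [385, 159, 25, 20, 162])
([352.4, 165.6], [349, 162, 8, 8, 49])
([371.0, 167.0], [369, 163, 5, 8, 28])
([349.8, 182.6], [348, 181, 5, 4, 16])
([369.4, 181.5], [367, 180, 5, 4, 17])
scene
([188.7, 210.0], [186, 208, 6, 5, 24])
([232.2, 213.7], [229, 211, 7, 7, 32])
([227.9, 241.0], [222, 236, 12, 11, 109])
([170.7, 243.0], [165, 238, 12, 12, 121])
[402.02891427 261.70294051] (array([0.48627484, 0.01876104, 1.14663861]), array([ 0.05065002, -0.01352093, -0.99862527]))
```

View pics/mos.png

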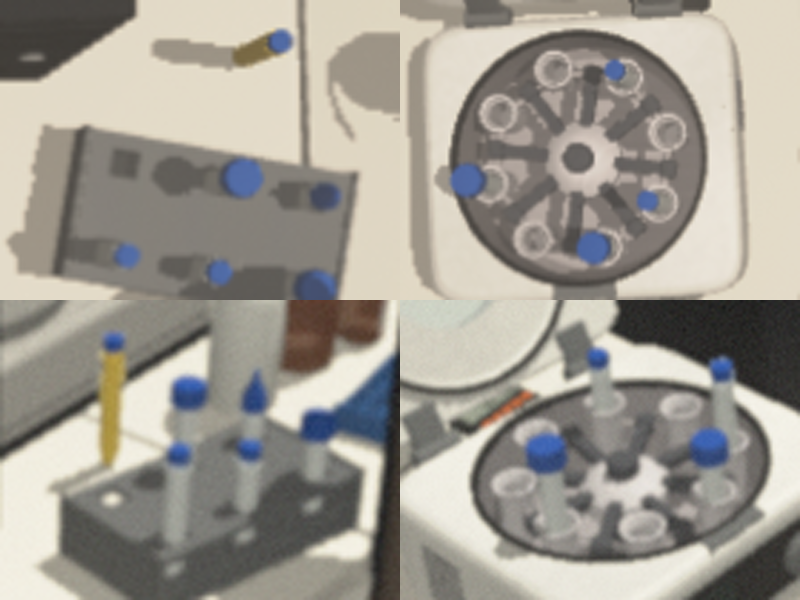

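Blue caps in the mosaic, as top-view pixels. In the rack: A wide, back middle (393,220); B the dropper (pointed in the scene view), back right (416,225); C slim, front left (361,242); D slim, front middle (386,246); E wide, front right (413,250). The yellow tube at (403,181) is off the rack and gets ignored. In the rotor: slim (205,174), slim (217,220), wide (153,213), wide (197,236). Each has an empty bucket opposite. Next I'll triangulate.

```bash
cat > m.py <<'E'
from h import *
T=dict(np.load("top0.npz"));S=dict(np.load("scene0.npz"))
def cap(s,u,v,r):
    # blue-dominance weighted centroid + bbox, largest blob near (u,v)
    im=s["img"].astype(int);d=im[:,:,2]-im[:,:,0]
    m=((d>35)).astype(np.uint8);mk=np.zeros_like(m);cv2.circle(mk,(int(u),int(v)),r,1,-1)
    n,l,st,c=cv2.connectedComponentsWithStats(m*mk)
    i=1+np.argmax(st[1:,4]);return c[i],st[i]
L={"A":((393,220),(353,166)),"B":((416,225),(371,166)),"C":((361,242),(350,182)),"D":((386,246),(370,181)),"E":((413,250),(389,175)),
"s1":((205,174),(189,210)),"s2":((217,220),(232,213)),"w1":((153,213),(171,243)),"w2":((197,236),(228,241))}
if __name__=="__main__":
  for k,(a,b) in L.items():
    a,sa=cap(T,*a,9);b,sb=cap(S,*b,9);p,e=tri(T,a,S,b)
    print(k,np.round(a,1),sa[2:],np.round(b,1),sb[2:],np.round(p,4),"gap",round(e,4),
      "top@.121/.099 or .173/.151",[np.round(onz(T,*a,z)[:2],4).tolist() for z in ((.121,.099) if len(k)==1 else (.173,.151))])
E
python3 m.py
```

```text
A [392.8 219.4] [11 10 89] [352.7 165.4] [ 9 10 73] [ 0.5092 -0.2615  0.1128] gap 0.0006 top@.121/.099 or .173/.151 [[0.5088, -0.2595], [0.5092, -0.2654]]
B [418.3 224.5] [2 4 6] [370.9 166.8] [ 7 11 48] [ 0.4968 -0.3335  0.0837] gap 0.0036 top@.121/.099 or .173/.151 [[0.4951, -0.3223], [0.4953, -0.3296]]
C [360.1 241.3] [ 7  7 35] [349.8 182.5] [ 7  6 34] [ 0.4572 -0.1784  0.1175] gap 0.0004 top@.121/.099 or .173/.151 [[0.4571, -0.1779], [0.4565, -0.1821]]
D [386.2 245.8] [ 7  7 36] [369.5 181.4] [ 6  6 34] [ 0.4442 -0.2475  0.0955] gap 0.0009 top@.121/.099 or .173/.151 [[0.4449, -0.2413], [0.444, -0.2469]]
E [413.8 250.1] [ 9  9 69] [390.6 174.3] [15 10 98] [ 0.43   -0.3203  0.0901] gap 0.0035 top@.121/.099 or .173/.151 [[0.433, -0.3093], [0.4318, -0.3163]]
s1 [204.6 174.1] [ 7  7 38] [188.7 209.8] [ 8  7 45] [0.623  0.1918 0.1474] gap 0.001 top@.121/.099 or .173/.151 [[0.6192, 0.187], [0.6222, 0.1908]]
s2 [216.2 219.8] [ 7  7 40] [232.1 213.4] [ 9  8 55] [0.5138 0.1617 0.1709] gap 0.0006 top@.121/.099 or .173/.151 [[0.5135, 0.1612], [0.5141, 0.1644]]
w1 [153.  212.7] [ 12  12 104] [170.8 243.2] [ 14  14 165] [0.5324 0.3089 0.1663] gap 0.0001 top@.121/.099 or .173/.151 [[0.5321, 0.3069], [0.5331, 0.3134]]
w2 [197.  236.2] [11 11 98] [227.8 241.1] [ 14  14 156] [0.4764 0.2111 0.1444] gap 0.0003 top@.121/.099 or .173/.151 [[0.4766, 0.2055], [0.4763, 0.2097]]
```

Run:
```python
from m import *
from scipy.optimize import least_squares
P={}
for k,(a,b) in L.items():
    P[k]=tri(T,cap(T,*a,9)[0],S,cap(S,*b,9)[0])[0]
N=["s1","s2","w1","w2"];p=np.array([P[k][:2] for k in N])
c0=np.array([.549,.229])
ang=np.degrees(np.arctan2(*(p-c0)[:,::-1].T));print("ang",ang)
i=np.round((ang-ang[0])/45)
f=lambda q:(q[:2]+.08*np.c_[np.cos(q[2]+i*np.pi/4),np.sin(q[2]+i*np.pi/4)]-p).ravel()
r=least_squares(f,[*c0,np.radians(ang[0])]);print(r.x,np.degrees(r.x[2]),"res mm",np.round(r.fun*1e3,1))
for n,j in zip(N,i):
    a=r.x[2]+j*np.pi/4;print(n,"ang",np.degrees(a)%360,"opp",np.round(r.x[:2]-.08*np.array([np.cos(a),np.sin(a)]),4))
# rim circles in top view: warp ortho at z=.104, 0.5 mm/px, overlay predicted
g=np.zeros((440,440,2),np.float32)
c=r.x[:2]
for u in range(440):
  for v in range(440):
    g[v,u]=proj(T,[c[0]+.11-v*.0005,c[1]+.11-u*.0005,.104])
o=cv2.remap(T["img"],g[...,0],g[...,1],cv2.INTER_CUBIC)[:,:,::-1].copy()
for j in range(8):
    a=r.x[2]+j*np.pi/4;x,y=.08*np.cos(a),.08*np.sin(a)
    cv2.circle(o,(int((.11-y)/.0005),int((.11-x)/.0005)),26,(0,255,0),1)
cv2.imwrite("pics/ortho.png",o)
```

```text
ang [ -26.68577723 -117.6405371   101.7020069  -166.16181162]
[ 0.55353144  0.23162    -0.52058241] -29.827174706402403 res mm [-0.1  0.  -0.   0.5  0.1 -0.1 -0.  -0.4]
s1 ang 330.1728252935976 opp [0.4841 0.2714]
s2 ang 240.17282529359758 opp [0.5933 0.301 ]
w1 ang 105.1728252935976 opp [0.5745 0.1544]
w2 ang 195.17282529359758 opp [0.6307 0.2526]
```

View pics/ortho.png

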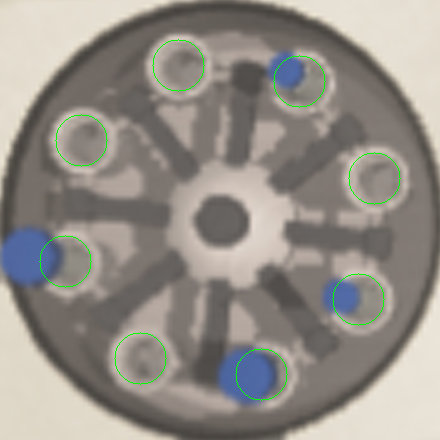

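Measured, with fit residuals of about 0.5 mm:
- **Rack to bucket:** E is short wide → (.631,.253). C is tall slim → (.593,.301). A is tall wide → (.575,.154). D is short slim → (.484,.271).
- **Ortho picture:** the predicted rims (green) lie on the bucket mouths.

I'll start with E, the back bucket.

Units first: shifts go in shares of 60 cm and turns go in shares of 45 degrees. So -34.3 cm / 60 = -0.5717, 26.5 cm / 60 = 0.4417, 13.85 degrees / 45 = 0.3078.

>>> send_rows(plan=[[[-0.5717, 0.4417, 0, 0, 0, 0.3078], [-0.5717, 0.4417, 0, 0, 0, 0.3078], [-0.5717, 0.4417, 0, 0, 0, 0.3078], [-0.5717, 0.4417, 0, 0, 0, 0.3078], [-0.5717, 0.4417, 0, 0, 0, 0.3078], [-0.5717, 0.4417, 0, 0, 0, 0.3078], [-0.5717, 0.4417, 0, 0, 0, 0.3078], [-0.5717, 0.4417, 0, 0, 0, 0.3078]]], fingers=0.6)

```text
clock: 0.82
tool_pos: [0.3689, -0.3934, 0.2266]
orientation: [180.0, 0.0, 180.0]
force: [1.9, -0.2, -0.6]
opening: 0.0531
gripper_force: 0.0
```

Run:
```python
from m import *
for a,b in (((238,72),(156,110)),((240,152),(194,205)),((112,78),(64,142)),((111,105),(64,142))): print(tri(T,a,S,b))
o=ctrl.get_obs();print(o["tool_pos"],o["orientation"],o["joint_pos"])
```

```text
(array([0.81691627, 0.10200553, 0.29813148]), np.float64(0.01410919721997737))
(array([0.68968864, 0.11806429, 0.09505965]), np.float64(0.01690875141405342))
(array([0.79948183, 0.35098505, 0.31507694]), np.float64(0.0005853666732770907))
(array([0.7485873 , 0.35903545, 0.32927069]), np.float64(0.028330823760934223))
[ 0.36890486 -0.39341882  0.22660024] [1.79998128e+02 8.36601171e-03 1.79995947e+02] [-2.60137039e+01  7.76357516e+00 -1.64616596e+01 -5.86812507e-03
 -6.57680676e+01 -6.39879407e+01]
```

In the tool's units: 7.7 cm / 60 = 0.1283, -6.2 cm / 60 = -0.1033.

>>> send_rows(plan=[[[-0.1033, 0.1283, 0.0333, 0, 0, 0], [-0.1033, 0.1283, 0.0333, 0, 0, 0], [-0.1033, 0.1283, 0.0667, 0, 0, 0], [-0.1033, 0.1283, 0.0667, 0, 0, 0], [-0.1033, 0.1283, 0.0667, 0, 0, 0], [-0.1033, 0.1283, 0.0667, 0, 0, 0]]], fingers=0.55)

```text
clock: 1.32
tool_pos: [0.4302, -0.3185, 0.1868]
orientation: [-180.0, -0.0, -180.0]
force: [0.5, 0.6, -0.2]
opening: 0.0478
gripper_force: 0.0
```

Run:
```python
from h import *
o=ctrl.get_obs();print(o["tool_pos"],o["orientation"],o["opening"])
s=ctrl.snapshot("wrist");t=ctrl.snapshot("top")
cv2.imwrite("pics/w1.png",np.hstack([cv2.resize(s["img"],(400,300)),cv2.resize(t["img"][150:285,270:450],(400,300))])[:,:,::-1])
```

```text
[ 0.43018775 -0.31849989  0.18684896] [-1.79981281e+02 -1.77216797e-02 -1.79958335e+02] 0.04783328259887272
```

View pics/w1.png

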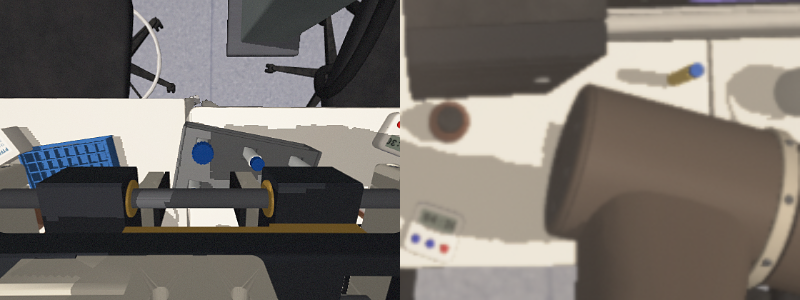

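The wrist view shows E's wide cap at about (203,152), roughly between the fingers, with D's slim cap at about (255,163) to the right. In the top view the arm hides the rack. I'll check E's position through the wrist camera.

Run:
```python
from h import *
s=ctrl.snapshot("wrist")
im=s["img"].astype(int);m=((im[:,:,2]-im[:,:,0])>60).astype(np.uint8)
n,l,st,c=cv2.connectedComponentsWithStats(m)
for i in range(1,n):
    if st[i,4]>40: print(np.round(c[i],1),st[i],onz(s,*c[i],.095)[:2].round(4))
```

```text
[ 99.7 217.6] [  32  189  131   74 3518] [ 0.4335 -0.4788]
[284.2 213.8] [269 198  31  32 757] [ 0.43   -0.3152]
[ 29.9 223.6] [ 26 217   9  15  52] [ 0.439  -0.5414]
[360.2 228.4] [351 219  20  20 304] [ 0.4438 -0.2469]
[ 40.7 250.9] [ 36 235  11  29  79] [ 0.465  -0.5373]
```

In the tool's units: 11.6 cm / 60 = 0.1933, 10 cm / 60 = 0.1667.

>>> send_rows(plan=[[[0, 0.005, 0, 0, 0, 0], [0, 0.005, 0.0583, 0, 0, 0], [0, 0.005, 0.1167, 0, 0, 0], [0, 0.005, 0.1667, 0, 0, 0], [0, 0.005, 0.1933, 0, 0, 0], [0, 0.005, 0.1933, 0, 0, 0], [0, 0.005, 0.1933, 0, 0, 0]]])

```text
clock: 2.05
tool_pos: [0.4297, -0.3156, 0.0705]
orientation: [180.0, -0.1, 180.0]
force: [-1.1, -0.2, 1.3]
opening: 0.0481
gripper_force: 0.0
```

>>> send_rows(plan=[[[0, 0, 0, 0, 0, 0], [0, 0, 0, 0, 0, 0], [0, 0, 0, 0, 0, 0], [0, 0, 0, 0, 0, 0], [0, 0, 0, 0, 0, 0], [0, 0, 0, 0, 0, 0]]], fingers=0)

```text
clock: 2.55
tool_pos: [0.4309, -0.3155, 0.0716]
orientation: [-180.0, 0.1, -180.0]
force: [0.6, 0.6, 6.6]
opening: 0.0251
gripper_force: 30.0
```

>>> send_rows(plan=[[[0, 0, -0.0333, 0, 0, 0], [0, 0, -0.0833, 0, 0, 0], [0, 0, -0.1333, 0, 0, 0], [0, 0, -0.1833, 0, 0, 0], [0, 0, -0.2333, 0, 0, 0], [0, 0, -0.2833, 0, 0, 0], [0, 0, -0.3233, 0, 0, 0], [0, 0, -0.3233, 0, 0, 0]]])

```text
clock: 3.22
tool_pos: [0.4322, -0.3165, 0.2702]
orientation: [-179.8, 0.4, -180.0]
force: [0.5, -0.2, 0.2]
opening: 0.0252
gripper_force: 30.0
```

In the tool's units: 30 cm / 60 = 0.5, 26 cm / 60 = 0.4333.

>>> send_rows(plan=[[[-0.0167, 0.0333, 0, 0, 0, 0], [-0.0333, 0.1, 0, 0, 0, 0], [-0.05, 0.1667, 0, 0, 0, 0], [-0.0667, 0.2333, 0, 0, 0, 0], [-0.0667, 0.3, 0, 0, 0, 0], [-0.0667, 0.3667, 0, 0, 0, 0], [-0.0667, 0.4333, 0, 0, 0, 0], [-0.0667, 0.5, 0, 0, 0, 0]]])

```text
clock: 3.88
tool_pos: [0.4695, -0.0134, 0.2645]
orientation: [180.0, 0.0, -180.0]
force: [1.6, 0.2, -0.6]
opening: 0.0253
gripper_force: 30.0
```

In the tool's units: 20 cm / 60 = 0.3333, 17.5 cm / 60 = 0.2917.

>>> send_rows(plan=[[[0, 0.0583, 0, 0, 0, 0], [0, 0.1167, 0, 0, 0, 0], [0, 0.1833, 0, 0, 0, 0], [-0.0333, 0.2417, 0, 0, 0, 0], [-0.0833, 0.2917, 0, 0, 0, 0], [-0.1333, 0.3333, 0, 0, 0, 0], [-0.1333, 0.3333, 0, 0, 0, 0], [-0.1333, 0.3333, 0, 0, 0, 0]]])

```text
clock: 4.55
tool_pos: [0.5507, 0.186, 0.2624]
orientation: [-179.9, -0.2, -179.9]
force: [-0.5, -1.4, -0.0]
opening: 0.0251
gripper_force: 30.0
```

In the tool's units: -8 cm / 60 = -0.1333, 6.7 cm / 60 = 0.1117.

>>> send_rows(plan=[[[-0.05, 0.0417, 0, 0, 0, 0], [-0.1, 0.0833, 0, 0, 0, 0], [-0.1333, 0.1117, 0, 0, 0, 0], [-0.1333, 0.1117, 0, 0, 0, 0], [-0.1333, 0.1117, 0, 0, 0, 0], [-0.1333, 0.1117, 0, 0, 0, 0]]])

```text
clock: 5.05
tool_pos: [0.6294, 0.2509, 0.2644]
orientation: [-180.0, -0.0, 180.0]
force: [0.4, -0.2, -1.0]
opening: 0.0253
gripper_force: 30.0
```

Run:
```python
from h import *
print(ctrl.get_obs()["tool_pos"])
s=ctrl.snapshot("wrist");t=ctrl.snapshot("scene")
cv2.imwrite("pics/w2.png",np.hstack([cv2.resize(s["img"],(400,300)),cv2.resize(t["img"][120:300,60:300],(400,300))])[:,:,::-1])
```

```text
[0.6294312  0.25094711 0.26437631]
```

View pics/w2.png

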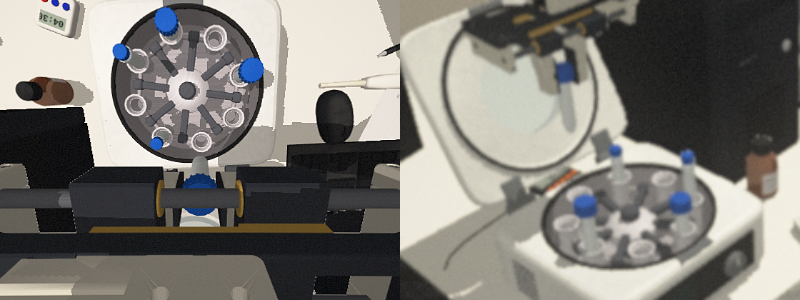

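Both views look good: the rotor hasn't moved and E hangs upright over its bucket. Lowering.

In the tool's units: 13.9 cm / 60 = 0.2317, 12.5 cm / 60 = 0.2083.

>>> send_rows(plan=[[[-0.0017, 0.0033, 0.0333, 0, 0, 0], [-0.0017, 0.0033, 0.0833, 0, 0, 0], [-0.0017, 0.0033, 0.1333, 0, 0, 0], [-0.0017, 0.0033, 0.1583, 0, 0, 0], [-0.0017, 0.0033, 0.1833, 0, 0, 0], [-0.0017, 0.0033, 0.2083, 0, 0, 0], [-0.0017, 0.0033, 0.2317, 0, 0, 0], [-0.0017, 0.0033, 0.2317, 0, 0, 0]]])

```text
clock: 5.82
tool_pos: [0.6298, 0.2527, 0.1243]
orientation: [-179.9, -0.1, 180.0]
force: [-0.8, -0.5, -0.2]
opening: 0.0251
gripper_force: 30.0
```

>>> send_rows(plan=[[[0, 0, 0, 0, 0, 0], [0, 0, 0, 0, 0, 0], [0, 0, 0, 0, 0, 0], [0, 0, 0, 0, 0, 0]]], fingers=0.5)

```text
clock: 6.15
tool_pos: [0.6314, 0.2539, 0.1267]
orientation: [179.9, 0.1, -180.0]
force: [0.6, -0.2, 0.5]
opening: 0.0424
gripper_force: 0.0
```

In the tool's units: -13 cm / 60 = -0.2167, -11 cm / 60 = -0.1833.

>>> send_rows(plan=[[[0, 0, -0.0333, 0, 0, 0], [0, 0, -0.0833, 0, 0, 0], [0, 0, -0.1333, 0, 0, 0], [0, 0, -0.1833, 0, 0, 0], [0, 0, -0.2167, 0, 0, 0], [0.05, -0.05, -0.2167, 0, 0, 0], [0.1, -0.1, -0.2167, 0, 0, 0], [0.15, -0.15, -0.2167, 0, 0, 0]]])

```text
clock: 6.82
tool_pos: [0.5417, 0.1646, 0.2557]
orientation: [180.0, 0.0, -180.0]
force: [0.4, -0.1, 0.7]
opening: 0.044
gripper_force: 0.0
```

In the tool's units: -29 cm / 60 = -0.4833, -25 cm / 60 = -0.4167.

>>> send_rows(plan=[[[0.05, -0.05, 0, 0, 0, 0], [0.1, -0.1, 0, 0, 0, 0], [0.1333, -0.15, 0, 0, 0, 0], [0.1333, -0.2167, 0, 0, 0, 0], [0.1333, -0.2833, 0, 0, 0, 0], [0.1333, -0.35, 0, 0, 0, 0], [0.1333, -0.4167, 0, 0, 0, 0], [0.1333, -0.4833, 0, 0, 0, 0]]])

```text
clock: 7.48
tool_pos: [0.4624, -0.1264, 0.2567]
orientation: [180.0, 0.1, -180.0]
force: [1.6, 0.5, 0.2]
opening: 0.0436
gripper_force: 0.0
```

```bash
cat > pos.py <<'E'
import sys
from m import cap; from h import *
o=ctrl.get_obs();print(o["tool_pos"],o["opening"])
S=ctrl.snapshot("scene");T=ctrl.snapshot("top")
for q in sys.argv[1:]:
    q=list(map(float,q.split(',')))
    try:
        a,b=cap(T,*proj(T,q),8)[0],cap(S,*proj(S,q),8)[0];p,e=tri(T,a,S,b);print(q,p.round(4),"gap",round(e,4))
    except Exception as e: print(q,"none")
E
python3 pos.py .631,.2526,.147 .623,.192,.147 .514,.162,.17 .532,.309,.166 .476,.211,.144
```

```text
[ 0.4623974  -0.1263966   0.25670543] 0.043554887556804686
[0.631, 0.2526, 0.147] [0.6307 0.2528 0.1445] gap 0.0001
[0.623, 0.192, 0.147] [0.6231 0.1918 0.1472] gap 0.0013
[0.514, 0.162, 0.17] [0.5138 0.1618 0.1693] gap 0.0003
[0.532, 0.309, 0.166] [0.5326 0.3088 0.1662] gap 0.0004
[0.476, 0.211, 0.144] [0.4766 0.2113 0.1427] gap 0.0002
```

E is seated, with its cap at z 0.1445 like its twin. Next is C, tall slim.

In the tool's units: 10 cm / 60 = 0.1667, -5.2 cm / 60 = -0.0867.

>>> send_rows(plan=[[[0.0083, -0.05, 0, 0, 0, 0], [0.0083, -0.0867, 0.0167, 0, 0, 0], [0.0083, -0.0867, 0.05, 0, 0, 0], [0.0083, -0.0867, 0.1, 0, 0, 0], [0.0083, -0.0867, 0.15, 0, 0, 0], [0.0083, -0.0867, 0.1667, 0, 0, 0], [0.0083, -0.0867, 0.1667, 0, 0, 0]]])

```text
clock: 8.17
tool_pos: [0.4562, -0.1763, 0.1537]
orientation: [180.0, -0.2, 180.0]
force: [-1.0, 0.3, -0.4]
opening: 0.0438
gripper_force: 0.0
```

```bash
cat > wr.py <<'E'
import sys
from h import *
z=float(sys.argv[1]);print(ctrl.get_obs()["tool_pos"])
s=ctrl.snapshot("wrist");im=s["img"].astype(int);m=((im[:,:,2]-im[:,:,0])>60).astype(np.uint8)
n,l,st,c=cv2.connectedComponentsWithStats(m)
for i in range(1,n):
    if st[i,4]>40: print(np.round(c[i],1),st[i],onz(s,*c[i],z)[:2].round(4))
E
python3 wr.py .118
```

```text
[ 0.45624947 -0.17632037  0.15372318]
[468.6 158.7] [463 153  12  12 113] [ 0.403  -0.0532]
[484.8 165.1] [479 160  13  11 109] [ 0.4072 -0.0421]
[188.2 210.8] [176 199  25  24 432] [ 0.4381 -0.2389]
[277.8 236.8] [267 224  23  26 478] [ 0.4569 -0.1776]
```

In the tool's units: 6.7 cm / 60 = 0.1117, 4.5 cm / 60 = 0.075.

>>> send_rows(plan=[[[-0.0017, -0.0017, 0.0333, 0, 0, 0], [-0.0017, -0.0017, 0.075, 0, 0, 0], [-0.0017, -0.0017, 0.1117, 0, 0, 0], [-0.0017, -0.0017, 0.1117, 0, 0, 0]]])

```text
clock: 8.55
tool_pos: [0.4579, -0.1772, 0.0872]
orientation: [180.0, -0.2, -180.0]
force: [-0.2, 0.1, 0.5]
opening: 0.0438
gripper_force: 0.0
```

>>> send_rows(plan=[[[0, 0, 0, 0, 0, 0], [0, 0, 0, 0, 0, 0], [0, 0, 0, 0, 0, 0], [0, 0, 0, 0, 0, 0], [0, 0, 0, 0, 0, 0], [0, 0, 0, 0, 0, 0]]], fingers=0)

```text
clock: 9.05
tool_pos: [0.4597, -0.1777, 0.0897]
orientation: [-180.0, 0.1, -180.0]
force: [0.5, 1.2, 5.1]
opening: 0.0165
gripper_force: 30.0
```

In the tool's units: -20 cm / 60 = -0.3333, -17 cm / 60 = -0.2833.

>>> send_rows(plan=[[[0, 0, -0.0333, 0, 0, 0], [0, 0, -0.0833, 0, 0, 0], [0, 0, -0.1333, 0, 0, 0], [0, 0, -0.1833, 0, 0, 0], [0, 0, -0.2333, 0, 0, 0], [0, 0, -0.2833, 0, 0, 0], [0, 0, -0.3333, 0, 0, 0], [0, 0, -0.3333, 0, 0, 0]]])

```text
clock: 9.72
tool_pos: [0.4612, -0.1785, 0.2951]
orientation: [-179.9, 0.5, -180.0]
force: [0.6, -0.9, -0.2]
opening: 0.0162
gripper_force: 30.0
```

>>> send_rows(plan=[[[0, 0.0333, 0, 0, 0, 0], [0, 0.1, 0, 0, 0, 0], [0, 0.1667, 0, 0, 0, 0], [0, 0.2333, 0, 0, 0, 0], [0, 0.3, 0, 0, 0, 0], [0, 0.3667, 0, 0, 0, 0], [0, 0.4333, 0, 0, 0, 0], [0, 0.5, 0, 0, 0, 0]]])

```text
clock: 10.38
tool_pos: [0.4581, 0.1242, 0.2888]
orientation: [180.0, 0.0, -180.0]
force: [1.2, -0.1, -0.3]
opening: 0.0164
gripper_force: 30.0
```

In the tool's units: 17.9 cm / 60 = 0.2983, 15 cm / 60 = 0.25.

>>> send_rows(plan=[[[-0.0333, 0.05, 0, 0, 0, 0], [-0.0833, 0.1, 0, 0, 0, 0], [-0.125, 0.15, 0, 0, 0, 0], [-0.1667, 0.2, 0, 0, 0, 0], [-0.2, 0.25, 0, 0, 0, 0], [-0.225, 0.2983, 0, 0, 0, 0], [-0.225, 0.2983, 0, 0, 0, 0], [-0.225, 0.2983, 0, 0, 0, 0]]])

```text
clock: 11.05
tool_pos: [0.5939, 0.3026, 0.2865]
orientation: [-179.9, -0.1, -179.9]
force: [-1.7, 0.4, 0.1]
opening: 0.0162
gripper_force: 30.0
```

```bash
python3 pos.py .631,.2526,.147
python3 - <<'E'
from h import *
s=ctrl.snapshot("wrist");t=ctrl.snapshot("scene")
cv2.imwrite("pics/w3.png",np.hstack([cv2.resize(s["img"],(400,300)),cv2.resize(t["img"][120:300,60:300],(400,300))])[:,:,::-1])
E
```

```text
[0.59389894 0.30261092 0.28645725] 0.016214304187413202
[0.631, 0.2526, 0.147] [0.631  0.2523 0.1441] gap 0.0005
```

View pics/w3.png

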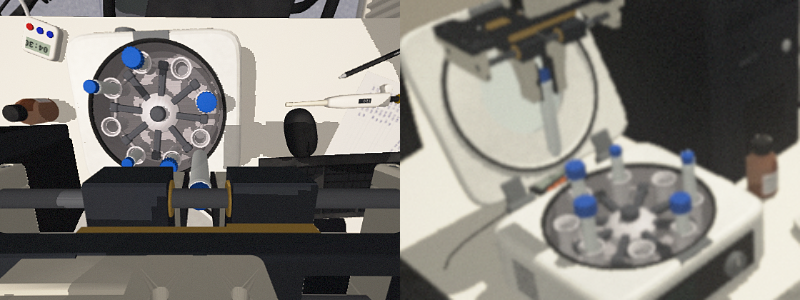

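The views show C held upright beside its bucket, and the rotor tubes are undisturbed (E's cap is still at z 0.144). Lowering.

In the tool's units: 14.4 cm / 60 = 0.24, 13 cm / 60 = 0.2167.

>>> send_rows(plan=[[[0, -0.0017, 0.0333, 0, 0, 0], [0, -0.0017, 0.0833, 0, 0, 0], [0, -0.0017, 0.1333, 0, 0, 0], [0, -0.0017, 0.1667, 0, 0, 0], [0, -0.0017, 0.1917, 0, 0, 0], [0, -0.0017, 0.2167, 0, 0, 0], [0, -0.0017, 0.24, 0, 0, 0], [0, -0.0017, 0.24, 0, 0, 0]]])

```text
clock: 11.92
tool_pos: [0.5934, 0.3001, 0.1431]
orientation: [179.9, -0.0, 180.0]
force: [1.0, 3.4, -3.3]
opening: 0.0159
gripper_force: 30.0
```

>>> send_rows(plan=[[[0, 0, 0, 0, 0, 0], [0, 0, 0, 0, 0, 0], [0, 0, 0, 0, 0, 0], [0, 0, 0, 0, 0, 0]]], fingers=0.4)

```text
clock: 12.25
tool_pos: [0.5939, 0.3001, 0.1457]
orientation: [180.0, 0.0, 180.0]
force: [0.5, 0.1, -0.3]
opening: 0.0334
gripper_force: 0.0
```

In the tool's units: -12 cm / 60 = -0.2, -11 cm / 60 = -0.1833.

>>> send_rows(plan=[[[0, 0, -0.0333, 0, 0, 0], [0, 0, -0.0833, 0, 0, 0], [0, 0, -0.1333, 0, 0, 0], [0, 0, -0.1833, 0, 0, 0], [0.05, -0.05, -0.1833, 0, 0, 0], [0.1, -0.1, -0.1833, 0, 0, 0], [0.15, -0.15, -0.1833, 0, 0, 0], [0.2, -0.2, -0.1833, 0, 0, 0]]], fingers=0.4)

```text
clock: 12.92
tool_pos: [0.4745, 0.181, 0.2548]
orientation: [180.0, 0.0, -180.0]
force: [0.4, 0.1, 1.2]
opening: 0.0353
gripper_force: 0.0
```

In the tool's units: -31 cm / 60 = -0.5167, -27 cm / 60 = -0.45.

>>> send_rows(plan=[[[0.0167, -0.05, 0, 0, 0, 0], [0.0167, -0.1167, 0, 0, 0, 0], [0.0167, -0.1833, 0, 0, 0, 0], [0.0167, -0.25, 0, 0, 0, 0], [0.0167, -0.3167, 0, 0, 0, 0], [0.0167, -0.3833, 0, 0, 0, 0], [0.0167, -0.45, 0, 0, 0, 0], [0.0167, -0.5167, 0, 0, 0, 0]]], fingers=0.5)

```text
clock: 13.58
tool_pos: [0.4653, -0.1295, 0.2556]
orientation: [180.0, 0.1, -180.0]
force: [0.7, 0.9, 0.4]
opening: 0.0442
gripper_force: 0.0
```

```bash
python3 pos.py .631,.2526,.147 .5933,.301,.17 .623,.192,.147 .514,.162,.17 .532,.309,.166 .476,.211,.144
```

```text
[ 0.46532906 -0.12948322  0.25559261] 0.04416479297108247
[0.631, 0.2526, 0.147] [0.6312 0.2528 0.144 ] gap 0.0004
[0.5933, 0.301, 0.17] [0.5934 0.2987 0.1717] gap 0.0007
[0.623, 0.192, 0.147] [0.623  0.1918 0.1474] gap 0.001
[0.514, 0.162, 0.17] [0.5139 0.1619 0.1691] gap 0.0004
[0.532, 0.309, 0.166] [0.5325 0.3086 0.1665] gap 0.0007
[0.476, 0.211, 0.144] [0.4796 0.2109 0.1414] gap 0.0032
```

C is seated (cap z 0.172). Next is A, tall wide.

In the tool's units: -13.2 cm / 60 = -0.22, -4.4 cm / 60 = -0.0733.

>>> send_rows(plan=[[[-0.0167, -0.0667, 0, 0, 0, 0], [-0.0417, -0.1333, 0, 0, 0, 0], [-0.0733, -0.2, 0, 0, 0, 0], [-0.0733, -0.22, 0.05, 0, 0, 0], [-0.0733, -0.22, 0.1, 0, 0, 0], [-0.0733, -0.22, 0.15, 0, 0, 0], [-0.0733, -0.22, 0.15, 0, 0, 0], [-0.0733, -0.22, 0.15, 0, 0, 0]]])

```text
clock: 14.35
tool_pos: [0.5091, -0.2594, 0.1642]
orientation: [180.0, -0.2, -180.0]
force: [-0.3, 0.7, 2.3]
opening: 0.0435
gripper_force: 0.0
```

```bash
python3 wr.py .117
```

```text
[ 0.50913639 -0.25935581  0.1642097 ]
[555.6 102.5] [551  96   9  13  90] [ 0.4207 -0.0785]
[ 42.  164.2] [   0  120   91   87 4029] [ 0.4608 -0.4239]
[297.1 139.6] [287 129  22  22 392] [ 0.444  -0.2475]
[198.  202.1] [186 190  26  25 485] [ 0.4876 -0.318 ]
[280.2 229. ] [ 262  209   38   40 1080] [ 0.508  -0.2589]
```

Aligned to within 1–2 mm. I'll descend 71 mm to z 0.093.

In the tool's units: 7.1 cm / 60 = 0.1183, 4.5 cm / 60 = 0.075.

>>> send_rows(plan=[[[0, 0, 0.0333, 0, 0, 0], [0, 0, 0.075, 0, 0, 0], [0, 0, 0.1183, 0, 0, 0], [0, 0, 0.1183, 0, 0, 0]]])

```text
clock: 14.73
tool_pos: [0.5089, -0.2586, 0.092]
orientation: [179.9, -0.2, -180.0]
force: [-0.8, -0.9, -1.3]
opening: 0.0437
gripper_force: 0.0
```

>>> send_rows(plan=[[[0, 0, 0, 0, 0, 0], [0, 0, 0, 0, 0, 0], [0, 0, 0, 0, 0, 0], [0, 0, 0, 0, 0, 0], [0, 0, 0, 0, 0, 0], [0, 0, 0, 0, 0, 0]]], fingers=0)

```text
clock: 15.23
tool_pos: [0.5116, -0.2598, 0.0958]
orientation: [-179.9, 0.2, -180.0]
force: [0.2, 0.7, 7.4]
opening: 0.0249
gripper_force: 30.0
```

In the tool's units: -20 cm / 60 = -0.3333, -17 cm / 60 = -0.2833.

>>> send_rows(plan=[[[0, 0, -0.0333, 0, 0, 0], [0, 0, -0.0833, 0, 0, 0], [0, 0, -0.1333, 0, 0, 0], [0, 0, -0.1833, 0, 0, 0], [0, 0, -0.2333, 0, 0, 0], [0, 0, -0.2833, 0, 0, 0], [0, 0, -0.3333, 0, 0, 0], [0, 0, -0.3333, 0, 0, 0]]])

```text
clock: 15.9
tool_pos: [0.5122, -0.2608, 0.3014]
orientation: [-179.8, 0.6, -180.0]
force: [1.0, -0.8, 0.3]
opening: 0.0251
gripper_force: 30.0
```

In the tool's units: 29 cm / 60 = 0.4833, 25 cm / 60 = 0.4167.

>>> send_rows(plan=[[[0.0167, 0.0333, 0, 0, 0, 0], [0.05, 0.0917, 0, 0, 0, 0], [0.075, 0.15, 0, 0, 0, 0], [0.0833, 0.2167, 0, 0, 0, 0], [0.0833, 0.2833, 0, 0, 0, 0], [0.0833, 0.35, 0, 0, 0, 0], [0.0833, 0.4167, 0, 0, 0, 0], [0.0833, 0.4833, 0, 0, 0, 0]]])

```text
clock: 16.57
tool_pos: [0.4594, 0.0322, 0.2946]
orientation: [179.9, 0.1, 180.0]
force: [0.7, 0.4, -0.9]
opening: 0.025
gripper_force: 30.0
```

In the tool's units: 12.3 cm / 60 = 0.205, -11.4 cm / 60 = -0.19.

>>> send_rows(plan=[[[0, 0.0667, 0, 0, 0, 0], [0, 0.1333, 0, 0, 0, 0], [-0.0083, 0.1833, 0, 0, 0, 0], [-0.05, 0.205, 0, 0, 0, 0], [-0.1, 0.205, 0, 0, 0, 0], [-0.15, 0.205, 0, 0, 0, 0], [-0.19, 0.205, 0, 0, 0, 0], [-0.19, 0.205, 0, 0, 0, 0]]])

```text
clock: 17.23
tool_pos: [0.5771, 0.1537, 0.2925]
orientation: [-179.9, -0.0, 180.0]
force: [-0.1, 0.1, -0.0]
opening: 0.0253
gripper_force: 30.0
```

>>> send_rows(plan=[[[0, 0, 0, 0, 0, 0], [0, 0, 0, 0, 0, 0]]])

```text
clock: 17.4
tool_pos: [0.5735, 0.1533, 0.2936]
orientation: [-180.0, -0.0, 180.0]
force: [-0.2, 0.3, -0.3]
opening: 0.0254
gripper_force: 30.0
```

In the tool's units: 14.5 cm / 60 = 0.2417, 13 cm / 60 = 0.2167.

>>> send_rows(plan=[[[-0.0017, 0.0017, 0.0333, 0, 0, 0], [-0.0017, 0.0017, 0.0833, 0, 0, 0], [-0.0017, 0.0017, 0.1333, 0, 0, 0], [-0.0017, 0.0017, 0.1667, 0, 0, 0], [-0.0017, 0.0017, 0.1917, 0, 0, 0], [-0.0017, 0.0017, 0.2167, 0, 0, 0], [-0.0017, 0.0017, 0.2417, 0, 0, 0], [-0.0017, 0.0017, 0.2417, 0, 0, 0]]])

```text
clock: 18.07
tool_pos: [0.5738, 0.1544, 0.1477]
orientation: [-180.0, -0.0, -180.0]
force: [0.4, -0.2, -0.1]
opening: 0.0248
gripper_force: 30.0
```

>>> send_rows(plan=[[[0, 0, 0, 0, 0, 0], [0, 0, 0, 0, 0, 0], [0, 0, 0, 0, 0, 0], [0, 0, 0, 0, 0, 0]]], fingers=0.5)

```text
clock: 18.4
tool_pos: [0.575, 0.1547, 0.1496]
orientation: [180.0, 0.1, -180.0]
force: [1.4, -0.6, -0.2]
opening: 0.0424
gripper_force: 0.0
```

In the tool's units: 12 cm / 60 = 0.2, -11 cm / 60 = -0.1833.

>>> send_rows(plan=[[[0, 0, -0.0333, 0, 0, 0], [0, 0, -0.0833, 0, 0, 0], [0, 0, -0.1333, 0, 0, 0], [0, 0, -0.1833, 0, 0, 0], [0.05, 0, -0.1833, 0, 0, 0], [0.1, 0, -0.1833, 0, 0, 0], [0.15, -0.0167, -0.1833, 0, 0, 0], [0.2, -0.05, -0.1833, 0, 0, 0]]])

```text
clock: 19.07
tool_pos: [0.4538, 0.125, 0.2587]
orientation: [180.0, 0.0, -179.9]
force: [-0.3, -0.2, 1.3]
opening: 0.0436
gripper_force: 0.0
```

>>> send_rows(plan=[[[0.0133, -0.05, 0, 0, 0, 0], [0.0133, -0.1167, 0, 0, 0, 0], [0.0133, -0.1833, 0, 0, 0, 0], [0.0133, -0.25, 0, 0, 0, 0], [0.0133, -0.3167, 0, 0, 0, 0], [0.0133, -0.3833, 0, 0, 0, 0], [0.0133, -0.45, 0, 0, 0, 0], [0.0133, -0.5167, 0, 0, 0, 0]]])

```text
clock: 19.73
tool_pos: [0.4464, -0.1874, 0.2594]
orientation: [180.0, 0.1, -180.0]
force: [1.2, 1.8, 0.2]
opening: 0.0438
gripper_force: 0.0
```

```bash
python3 pos.py .631,.2526,.147 .5933,.301,.17 .5745,.1544,.166 .623,.192,.147 .514,.162,.17 .532,.309,.166 .476,.211,.144
```

```text
[ 0.44644244 -0.18743015  0.25944361] 0.04377134799543398
[0.631, 0.2526, 0.147] [0.6312 0.2529 0.1439] gap 0.0005
[0.5933, 0.301, 0.17] [0.5932 0.2984 0.1716] gap 0.0014
[0.5745, 0.1544, 0.166] [0.5748 0.1534 0.168 ] gap 0.0003
[0.623, 0.192, 0.147] [0.623  0.1917 0.1473] gap 0.0012
[0.514, 0.162, 0.17] [0.5137 0.1621 0.1694] gap 0.0002
[0.532, 0.309, 0.166] [0.5329 0.3089 0.1664] gap 0.0
[0.476, 0.211, 0.144] [0.4762 0.2114 0.1431] gap 0.0002
```

A is seated. Last tube is D, short slim.

In the tool's units: 10.9 cm / 60 = 0.1817, 10 cm / 60 = 0.1667.

>>> send_rows(plan=[[[0.0033, -0.05, 0, 0, 0, 0], [0.0033, -0.1, 0.0167, 0, 0, 0], [0.0033, -0.1, 0.0667, 0, 0, 0], [0.0033, -0.1, 0.1167, 0, 0, 0], [0.0033, -0.1, 0.1667, 0, 0, 0], [0.0033, -0.1, 0.1817, 0, 0, 0], [0.0033, -0.1, 0.1817, 0, 0, 0], [0.0033, -0.1, 0.1817, 0, 0, 0]]])

```text
clock: 20.5
tool_pos: [0.4456, -0.2455, 0.1506]
orientation: [-180.0, 0.0, -179.9]
force: [0.6, -0.8, 0.8]
opening: 0.0439
gripper_force: 0.0
```

```bash
python3 wr.py .096
```

```text
[ 0.44555344 -0.2454758   0.15062955]
[540.5 169.5] [535 164  12  12 114] [ 0.4018 -0.0582]
[555.2 176.1] [550 171  10  11  89] [ 0.4065 -0.0467]
[ 39.1 215.6] [   0  181   78   77 2577] [ 0.4365 -0.426 ]
[278.5 225. ] [268 213  22  24 401] [ 0.4438 -0.2464]
```

>>> send_rows(plan=[[[0.0017, -0.0017, 0.0417, 0, 0, 0], [0.0017, -0.0017, 0.0917, 0, 0, 0], [0.0017, -0.0017, 0.14, 0, 0, 0], [0.0017, -0.0017, 0.14, 0, 0, 0]]])

```text
clock: 20.88
tool_pos: [0.4422, -0.2458, 0.0631]
orientation: [179.9, -0.2, 180.0]
force: [-1.0, 0.3, -0.4]
opening: 0.0436
gripper_force: 0.0
```

>>> send_rows(plan=[[[0, 0, 0, 0, 0, 0], [0, 0, 0, 0, 0, 0], [0, 0, 0, 0, 0, 0], [0, 0, 0, 0, 0, 0], [0, 0, 0, 0, 0, 0], [0, 0, 0, 0, 0, 0]]], fingers=0)

```text
clock: 21.38
tool_pos: [0.445, -0.2467, 0.0669]
orientation: [-180.0, 0.1, -180.0]
force: [-0.7, 1.0, 6.7]
opening: 0.0162
gripper_force: 30.0
```

In the tool's units: -20 cm / 60 = -0.3333, -17 cm / 60 = -0.2833.

>>> send_rows(plan=[[[0, 0, -0.0333, 0, 0, 0], [0, 0, -0.0833, 0, 0, 0], [0, 0, -0.1333, 0, 0, 0], [0, 0, -0.1833, 0, 0, 0], [0, 0, -0.2333, 0, 0, 0], [0, 0, -0.2833, 0, 0, 0], [0, 0, -0.3333, 0, 0, 0], [0, 0, -0.3333, 0, 0, 0]]])

```text
clock: 22.05
tool_pos: [0.4463, -0.2477, 0.2723]
orientation: [-179.8, 0.5, -180.0]
force: [1.0, -0.7, 0.2]
opening: 0.0164
gripper_force: 30.0
```

In the tool's units: 30 cm / 60 = 0.5, 26 cm / 60 = 0.4333.

>>> send_rows(plan=[[[0, 0.0333, 0, 0, 0, 0], [0, 0.1, 0, 0, 0, 0], [0, 0.1667, 0, 0, 0, 0], [0, 0.2333, 0, 0, 0, 0], [0, 0.3, 0, 0, 0, 0], [0, 0.3667, 0, 0, 0, 0], [0, 0.4333, 0, 0, 0, 0], [0, 0.5, 0, 0, 0, 0]]])

```text
clock: 22.72
tool_pos: [0.4432, 0.0553, 0.266]
orientation: [180.0, 0.1, -180.0]
force: [1.2, -0.4, -0.6]
opening: 0.0167
gripper_force: 30.0
```

In the tool's units: 21.8 cm / 60 = 0.3633, 19 cm / 60 = 0.3167.

>>> send_rows(plan=[[[-0.0083, 0.0667, 0, 0, 0, 0], [-0.0167, 0.1333, 0, 0, 0, 0], [-0.0333, 0.2, 0, 0, 0, 0], [-0.05, 0.2667, 0, 0, 0, 0], [-0.0667, 0.3167, 0, 0, 0, 0], [-0.0667, 0.3633, 0, 0, 0, 0], [-0.0667, 0.3633, 0, 0, 0, 0], [-0.0667, 0.3633, 0, 0, 0, 0]]])

```text
clock: 23.38
tool_pos: [0.4836, 0.2727, 0.2647]
orientation: [-179.9, -0.1, -179.9]
force: [0.5, -1.3, -0.2]
opening: 0.0165
gripper_force: 30.0
```

>>> send_rows(plan=[[[0, 0, 0, 0, 0, 0], [0, 0, 0, 0, 0, 0]]])

```text
clock: 23.55
tool_pos: [0.4837, 0.2707, 0.2657]
orientation: [180.0, 0.0, 180.0]
force: [0.2, 1.3, 0.5]
opening: 0.016
gripper_force: 30.0
```

In the tool's units: 14.3 cm / 60 = 0.2383, 13 cm / 60 = 0.2167.

>>> send_rows(plan=[[[0, 0.0017, 0.0333, 0, 0, 0], [0, 0.0017, 0.0833, 0, 0, 0], [0, 0.0017, 0.1333, 0, 0, 0], [0, 0.0017, 0.1667, 0, 0, 0], [0, 0.0017, 0.1917, 0, 0, 0], [0, 0.0017, 0.2167, 0, 0, 0], [0, 0.0017, 0.2383, 0, 0, 0], [0, 0.0017, 0.2383, 0, 0, 0]]])

```text
clock: 24.22
tool_pos: [0.4831, 0.2707, 0.1207]
orientation: [-179.9, -0.1, 179.9]
force: [-0.3, 0.5, 0.3]
opening: 0.0164
gripper_force: 30.0
```

>>> send_rows(plan=[[[0, 0, 0, 0, 0, 0], [0, 0, 0, 0, 0, 0], [0, 0, 0, 0, 0, 0], [0, 0, 0, 0, 0, 0]]], fingers=0.4)

```text
clock: 24.55
tool_pos: [0.4843, 0.2727, 0.1236]
orientation: [179.9, 0.1, 180.0]
force: [-0.2, 0.3, 0.1]
opening: 0.0338
gripper_force: 0.0
```

In the tool's units: -14 cm / 60 = -0.2333, -11 cm / 60 = -0.1833.

>>> send_rows(plan=[[[0, 0, -0.0333, 0, 0, 0], [0, 0, -0.0833, 0, 0, 0], [0, 0, -0.1333, 0, 0, 0], [0, 0, -0.1833, 0, 0, 0], [0, 0, -0.2333, 0, 0, 0], [0.05, -0.05, -0.2333, 0, 0, 0], [0.0833, -0.1167, -0.2333, 0, 0, 0], [0.0833, -0.1833, -0.2333, 0, 0, 0]]])

```text
clock: 25.22
tool_pos: [0.4317, 0.1638, 0.2636]
orientation: [179.9, 0.1, -179.9]
force: [0.9, -1.5, -0.3]
opening: 0.035
gripper_force: 0.0
```

>>> send_rows(plan=[[[0, -0.0667, 0, 0, 0, 0], [0, -0.1333, 0, 0, 0, 0], [0, -0.2, 0, 0, 0, 0], [0, -0.2667, 0, 0, 0, 0], [0, -0.2667, 0, 0, 0, 0], [0, -0.2667, 0, 0, 0, 0]]])

```text
clock: 25.72
tool_pos: [0.4338, 0.0023, 0.2633]
orientation: [180.0, 0.1, 179.8]
force: [-0.6, 0.4, -0.5]
opening: 0.0351
gripper_force: 0.0
```

```bash
python3 pos.py .631,.2526,.147 .5933,.301,.17 .5745,.1544,.166 .4841,.2714,.147 .623,.192,.147 .514,.162,.17 .532,.309,.166 .476,.211,.144 .4968,-.3335,.09
python3 - <<'E'
from h import *
s=ctrl.snapshot("top");t=ctrl.snapshot("scene")
cv2.imwrite("pics/f.png",np.hstack([cv2.resize(s["img"][140:275,130:310],(400,300)),cv2.resize(t["img"][130:310,120:360],(400,300))])[:,:,::-1])
E
```

```text
[0.43375929 0.00225643 0.26331787] 0.03511840490372587
[0.631, 0.2526, 0.147] [0.6306 0.2542 0.1444] gap 0.0005
[0.5933, 0.301, 0.17] [0.5862 0.3022 0.1731] gap 0.0016
[0.5745, 0.1544, 0.166] [0.5752 0.1537 0.1674] gap 0.0004
[0.4841, 0.2714, 0.147] [0.4829 0.2698 0.1464] gap 0.0019
[0.623, 0.192, 0.147] [0.6236 0.1933 0.1478] gap 0.0002
[0.514, 0.162, 0.17] [0.5141 0.1616 0.1718] gap 0.0005
[0.532, 0.309, 0.166] [0.5312 0.3087 0.1662] gap 0.0009
[0.476, 0.211, 0.144] [0.4769 0.2097 0.1433] gap 0.0003
[0.4968, -0.3335, 0.09] [ 0.4968 -0.3332  0.0845] gap 0.0037
```

View pics/f.png

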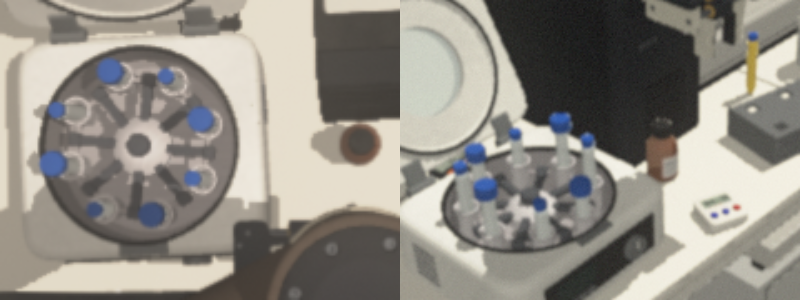

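All eight tubes stand in the rotor: four loaded and four placed, each opposite its twin. The dropper is where it was. C's cap reads 7 mm off its earlier position, so I'll check that before handing in.

Run:
```python
from h import *
for k in range(2):
  T=ctrl.snapshot("top");S=ctrl.snapshot("scene")
  for n,s in(("top",T),("scene",S)):
    im=s["img"].astype(int);m=((im[:,:,2]-im[:,:,0])>35).astype(np.uint8)
    q=proj(s,[.5933,.3,.17]);_,l,st,c=cv2.connectedComponentsWithStats(m)
    for i in range(1,len(c)):
        if np.hypot(*(c[i]-q))<16: print(n,q.round(1),c[i].round(1),st[i],onz(s,*c[i],.17).round(4))
cv2.imwrite("pics/c.png",cv2.resize(S["img"][200:270,130:230,::-1],(800,560),interpolation=cv2.INTER_CUBIC))
```

```text
top [156.4 186.3] [154.8 189. ] [152 186   7   7  41] [0.587  0.3038 0.17  ]
scene [155.5 227.8] [161.5 224.3] [152 216  19  19 191] [0.5943 0.2842 0.17  ]
top [156.4 186.3] [154.8 189. ] [152 186   7   7  41] [0.587  0.3038 0.17  ]
scene [155.5 227.8] [161.7 224.2] [152 216  20  19 193] [0.5941 0.2838 0.17  ]
```

View pics/c.png

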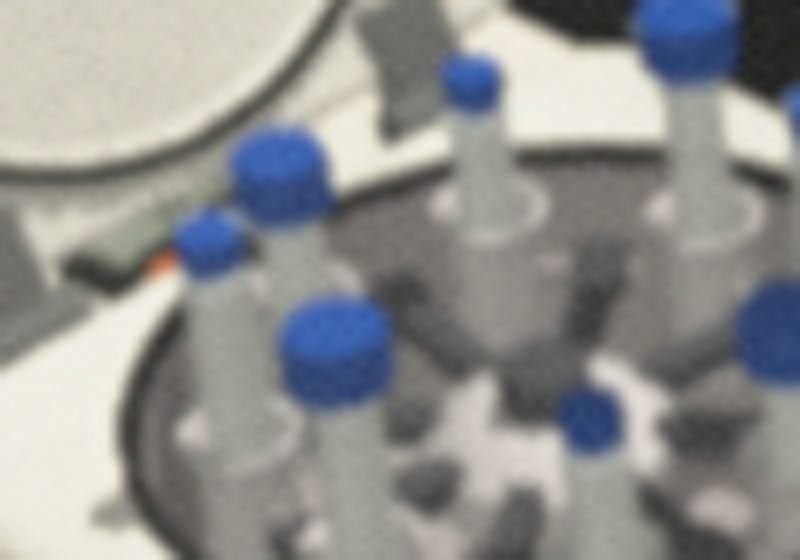

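The crop shows C's cap at about (208,245), leaning roughly 3–4° sideways in its bucket. It is fully down and did not move between two looks, so it is within tolerance. Handing in.

```bash
python3 -c "
from plant import ctrl
print(ctrl.close_job())"
```

```text
the job is handed in; nothing more can be done
None
```

I seated all four twin tubes opposite their loaded partners, left the dropper and the yellow look-alike alone, and handed the job in at about 26 s; no verdict came back, and the tall slim tube leans 3–4° in its bucket (limit about 8.6°).

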